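# Refit the gas tube and the valve knob of an outdoor stove

## Task

Get the gas stove ready to light: push the loose brass tube down past the two sprung jaws until it lies fully home in both red forks on the stove, with the jaws sprung back over it. Then take the black knob from the purple tray, turn it so that its white line matches the white line beside the D-shaped valve shaft, push it fully down onto the shaft and press it all the way in against the spring. Finish while still holding the knob pressed in (do not let go), and leave the mortar, the amber jar and the blue bowl where they are.

Things in the scene. Friction and masses are not known exactly. Their poses are not given: they have to be found in the camera images.
- tube: Loose brass gas tube on the bench, 12 mm in diameter, 170 mm long, 90 g. A copper square nut (18 x 18 mm, 16 mm long) sits 64 mm either side of its middle; it lies on these without rolling, its axis 9 mm above the bench. Origin: middle of the tube, on its axis. y: along the tube (both ends alike). Grip it at its middle.
- cradle (a point): Where the tube's middle lies when home: on the stove's front left, 107 mm above the bench, 32 above the deck. y: along the seated tube; x: away from the stove's front; z: up. Red forks, 8 mm thick, stand 40 mm either side along y (fingers fit between). Each slot is 14 mm wide, floor 6 mm below this point, front prong to 22 mm above it, then flared outward to 30.
- jaw_left (a joint): Steel jaw over the mouth of the fork at +y of cradle. Hinged on the rear (+x) prong 12 mm behind and 17 mm above cradle, it reaches 14 mm forward across the slot. 0 rad: sprung shut, level. Grows to 1.5 rad as the tube pushes it down (a few newtons each); it springs back to 0 above the tube once the tube is home.
- jaw_right (a joint): The same jaw on the fork at -y of cradle.
- knob: Loose black bar knob, upright in the purple tray, 44 long (x) x 24 wide (y) x 30 mm high, 40 g. Origin: centre of its underside, 4 mm above the bench in the tray. x: along the bar to the end with the white line. Grip its 24 mm wide parallel sides. Its underside has a D-shaped bore at the origin, 20 mm deep, 1 mm play all round, its flat on the +x (white line) side.
- knob_mark (a point): Outer end of the white line on the knob's top, 20 mm along the knob's x and 30 mm above its underside.
- seat (a point): Valve, stove's front right: centre of the top of the brass collar (22 mm wide), where the knob's underside rests; 91 mm above the bench, 16 above the deck. z: up the steel D-shaft: 12 mm thick, 18 high, top 5 tapered, flat 1 from the axis. x: to the flat, as the white line on the black dial plate (54 wide, 3 high); knob's x goes along it. Turns stiffly (0.15 N m).
- stem (a joint): How far the valve shaft is pressed in, m: 0 as it stands, 0.006 fully in. The spring pushes back with 4 N at 0, 10 N at full travel, and lifts the shaft when it is let go.
- tray: Purple plastic tray, 170 x 230 mm (x, y), 22 mm high, walls and floor 4 mm thick, loose on the bench; the knob stands in it. Origin: centre of its underside.
- stove: Cream gas stove, fixed, 300 x 420 mm (x, y), its deck 75 mm above the bench; a burner with four pan supports (to 114 mm above the bench) is centred 45 mm behind the middle. Origin: centre of its underside; x points away from its front edge.
- mortar: Bystander: clay mortar, 130 mm across, 85 mm high. Origin: centre of its underside.
- spice_jar: Bystander: amber jar, 64 mm across, 100 mm high. Origin: centre of its underside.
- chili_bowl: Bystander: small blue bowl, 100 mm across, 45 mm high. Origin: centre of its underside.

How it is judged:
On the way, in this order (a step that is already met when the one before it is completed fails the run):
1. the tube lies home in both forks with both jaws sprung back over it (x of tube in the frame of cradle between -0.004 and 0.004 m and y of tube in the frame of cradle between -0.015 and 0.015 m and z of tube in the frame of cradle between -0.003 and 0.003 m and angle between the y axis of tube and the y axis of cradle, either way round below 0.1 rad and value of joint each of jaw_left, jaw_right below 0.2 rad), for 0.2 s.
2. the knob sits fully home on the D-shaft, white line to white line (x of knob in the frame of seat between -0.0025 and 0.0025 m and y of knob in the frame of seat between -0.0025 and 0.0025 m and z of knob in the frame of seat below 0.003 m and angle between the z axis of knob and the z axis of seat, either way round below 0.12 rad and y of knob_mark in the frame of seat between -0.006 and 0.006 m and x of knob_mark in the frame of seat above 0.012 m), for 0.1 s.
At the end, for the whole second after the job is handed in: Tube within 4 mm across, 15 mm along, 3 mm in height of cradle, axis within 0.1 rad, jaws under 0.2 rad; knob within 2.5 mm of the shaft's axis, at most 3 mm above the collar, upright, mark on the flat's side within 6 mm; gripper on the knob (over 1 N), shaft pressed in over 4 mm (all of step 1 and all of step 2 and value of joint stem above 0.004 m and contact force between the fingers and knob above 1 N); the arm keeps its last pose, push and grip.
It fails at once if a bystander is pushed more than 40 mm from its place (distance of any of mortar, spice_jar, chili_bowl from where it was at the start of the episode above 0.04 m).
It also fails if it takes over 50 s, if anything falls off the work surface, if the arm or the gripper's body presses on something with over 40 N, if the wrist force passes 120 N, or if a joint passes its speed limit or range.

## Robot

A 6-joint arm with a two-finger parallel gripper is mounted at the origin on the work surface. World frame = base frame: x ahead of the robot, y to its left, z up, the work surface at z = 0. Lengths are in m, angles in rad, forces in N, time in s.
With the tool pointing down it reaches from about 0.3 to 0.75 m from the base axis. Payload 8.5 kg.
Tool frame: the origin (TCP) lies at the very end of the fingers, on their centre line; the grasp point (between the pads) lies env.hold_point_z behind it (env.hold_point_z is the distance from the TCP to the grasp point, in m); z points along the fingers, y is the line along which they close (so a half turn about z gives the same grasp; the last joint's range is limited). The gripper opens to 88 mm and grips with 3 to 60 N. Pads are 18 mm wide; open, the fingers measure 123 mm over their backs; the gripper's body (75 mm by 187 mm) begins 45 mm behind the grasp point.
Start: joints at [1.082, 0.381, 1.297, -0, 1.464, -0.215], TCP at [0.149, 0.529, 0.239] pointing down, gripper open.
Joint ranges: [-3.11, 3.11], [-0.89, 2.33], [0.22, 2.48], [-1.42, 4.56], [0.17, 2.85], [-2.88, 2.88]. Speed limits (rad/s): [2.39, 2.39, 3.14, 3.14, 3.14, 3.14].

## Interface

Orientations are given as a rotation vector (axis times angle).
In Python, from station import env, viewer, workorder gives the robot as it stands.
- The arm moves only by the tool jog_arm, never from a script. Its argument "targets" is text: rows parted by semicolons, each of 7 numbers parted by spaces: the shift along the tool's x, y, z in mm, then the turn, a rotation vector about the tool's x, y, z in rad, then the closure in counts, from 0 (fully open) to 255 (shut). A call has exactly 10 rows; each row is the pose to reach, as a shift and turn from the pose commanded when the call began, along the tool's axes at that moment; what a row does not reach only later rows make up. A row lasts 1/10 s, in which the tool goes at most 50 mm and 8.59 degrees, less where a joint would pass 70% of its speed; a pose out of reach is approached as far as the arm can. A call with a gripper value outside its range is refused whole. The fingers move at their own pace and stop on an object; the grip force is fixed at half the most. Time passes only in rows, so rows that repeat a pose let the fingers close, or fill a call up. It gives the time, the measured TCP pose, the force, the opening and the grip force at its end, in the units of the state.
- env.get_obs(): the state, without advancing time (a new reading comes with each control period).
- viewer.read_camera(name): name is "scene" or "top" or "wrist"; returns (picture, depth): 480x640x3 uint8, red, green, blue; 480x640 float32, m along the optical axis (not along the pixel's ray), 0 where there is no reading.
- viewer.camera_info(name): a dict with "vfov" (degrees; the focal length in pixels is half the picture's height over the tangent of half this angle, whatever the lens; pixels are square), "cx", "cy" (the principal point, pixels), "rvec" (rotation vector, rad) and "tvec" (3), from world to camera coordinates, as OpenCV has them. Camera axes: x right, y down, z forward; pixel columns grow to the right and rows downward; lengths in m; the calibration is good to about 2 mm. A picture is of the moment at which its call begins: read the wrist's pose just before it. camera_info takes no time and is no camera call; for the wrist camera it gives the pose at the moment of the call.
- workorder.sign_off(): hands the job in; it is judged then, once.
The state is a dict: "t": time; "joint_positions": joint angles; "joint_velocities": joint speeds; "tau": joint torques, N m; "ee_pos": TCP position; "eef_rot": TCP orientation; "contact_force": force on the tool from outside, world axes, zero at the start; "wrist_torque": the same for the moment, N m; "opening": finger opening in m; "grip_force": force on a finger pad.
Only numpy, scipy, OpenCV 4.12 (cv2) and the standard library are available. Lean on these libraries where they do the work, as an engineer would, in place of code of your own. Each camera call takes 0.05 s, during which the arm holds its last target. There are 200 camera calls.

## Working session

There is one attempt and no reset: what is moved stays moved. The work goes in short steps, Python scripts to look and compute and a tool call to move; the robot and the scene stay as the last step left them, time stands still between calls to the robot, and variables do not carry over. Pictures are saved under pics/ and viewed, at most 12 in all, crops included, and the job is handed in when it is done.

Besides the shell and the picture viewer there is one more tool, called after "Emit:" as name(argument=value, ...) on one line, values as JSON. jog_arm: Moves the arm, as the interface text tells. Its arguments: {"type":"object","properties":{"targets":{"type":"string"}},"required":["targets"]}

```bash
ls; mkdir -p pics
cat > h.py <<'E'
import numpy as np, cv2
from scipy.spatial.transform import Rotation as R
from station import env, viewer, workorder
def look(n):
    o=env.get_obs(); info=viewer.camera_info(n); p,d=viewer.read_camera(n); return p,d,info
def save(tag,n):
    p,d,i=look(n); cv2.imwrite(f'pics/{tag}.png',p[:,:,::-1]); np.savez(f'pics/{tag}.npz',p=p,d=d,**{k:np.array(v) for k,v in i.items()}); return p,d,i
def load(tag):
    z=np.load(f'pics/{tag}.npz'); return z['p'],z['d'],{k:z[k] for k in ('vfov','cx','cy','rvec','tvec')}
def w(i,d,u,v,z=None):
    """pixel->world; by depth, or on plane z"""
    f=240/np.tan(np.radians(float(i['vfov']))/2); M=R.from_rotvec(i['rvec']).as_matrix(); t=np.array(i['tvec']).ravel()
    r=np.array([(u-i['cx'])/f,(v-i['cy'])/f,1.]); c=-M.T@t; rw=M.T@r
    s=d[int(round(v)),int(round(u))] if z is None else (z-c[2])/rw[2]
    return c+s*rw
def px(i,P):
    f=240/np.tan(np.radians(float(i['vfov']))/2); M=R.from_rotvec(i['rvec']).as_matrix(); q=M@np.array(P)+np.array(i['tvec']).ravel()
    return np.array([f*q[0]/q[2]+i['cx'],f*q[1]/q[2]+i['cy']])
E
python3 - <<'E'
from h import *
np.set_printoptions(precision=4,suppress=True)
print(env.get_obs(), env.hold_point_z)
for n in ('top','scene','wrist'): save(n+'0',n); print(n,viewer.camera_info(n))
E
```

```text
pics
{'t': 0.0, 'joint_positions': array([ 1.0817,  0.3812,  1.2982, -0.    ,  1.4636, -0.2153]), 'joint_velocities': array([-0.0014,  0.0005,  0.0003, -0.0001,  0.0009, -0.0008]), 'tau': array([ -0.0017, -43.7946, -22.4544,   0.0711,   0.0355,  -0.0001]), 'ee_pos': array([0.1486, 0.5293, 0.2382]), 'eef_rot': array([-0.4287, -3.1117,  0.002 ]), 'contact_force': array([ 0.2494, -0.7226,  0.1263]), 'wrist_torque': array([0.0262, 0.0174, 0.0287]), 'grip_force': 0.0, 'opening': 0.08763565860924107} 0.0187
top {'vfov': 46.756334519678994, 'cx': 326.9805677214355, 'cy': 239.49853612031532, 'rvec': array([ 2.1215, -2.1592,  0.1381]), 'tvec': array([-0.0165,  0.5716,  1.5903])}
scene {'vfov': 42.69391186285186, 'cx': 310.4517875611982, 'cy': 238.73916155226425, 'rvec': array([ 1.5072,  2.3095, -0.6429]), 'tvec': array([ 0.2882, -0.3969,  1.8568])}
wrist {'vfov': 71.73287952385121, 'cx': 319.03419798218476, 'cy': 238.1362237687383, 'rvec': array([-2.2837, -1.7313, -0.2833]), 'tvec': array([-0.5481, -0.0437,  0.3914])}
```

View pics/top0.png

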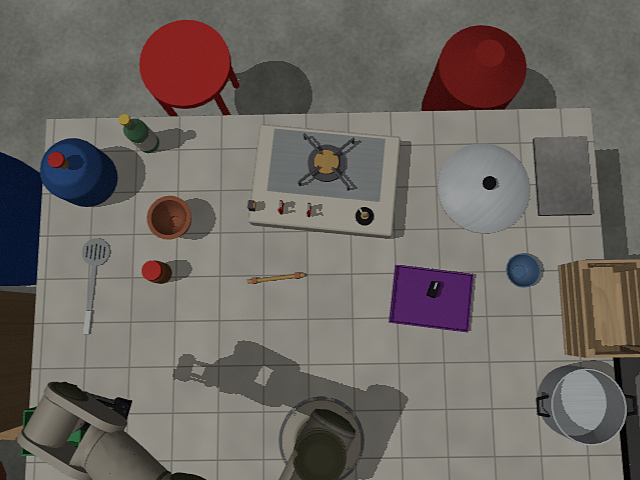

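View pics/scene0.png

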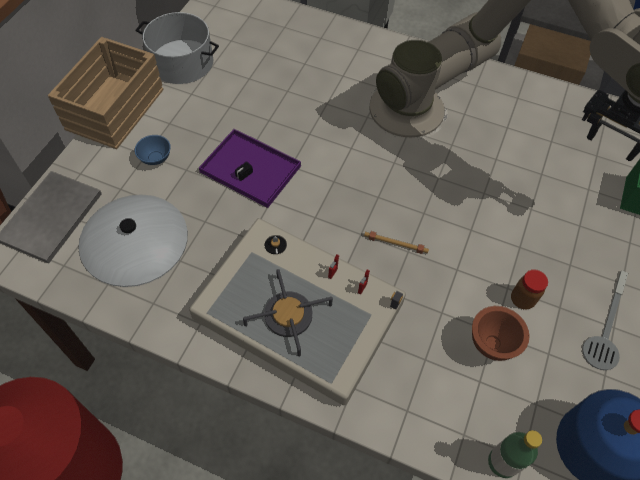

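The top view shows the tube from (248,281) to (306,275), the forks at about (284,207) and (313,211), the valve at (365,215), and the knob at (435,289) in the tray. The mortar is at (169,217) and the jar at (156,271). I'll enlarge these areas next.

Run:
```python
from h import *
p,d,i=load('top0'); p=p[:,:,::-1]
a=cv2.resize(p[190:240,240:340],(800,400),interpolation=cv2.INTER_CUBIC)
b=cv2.resize(p[190:240,340:390],(266,200),interpolation=cv2.INTER_CUBIC)
b=cv2.resize(p[195:235,345:385],(200,200),interpolation=cv2.INTER_CUBIC)
c=cv2.resize(p[270:310,415:455],(200,200),interpolation=cv2.INTER_CUBIC)
e=cv2.resize(p[258:298,240:320],(400,200),interpolation=cv2.INTER_CUBIC)
cv2.imwrite('pics/m.png',np.vstack([a,np.hstack([b,c,e])]))
```

```text
(no output)
```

View pics/m.png

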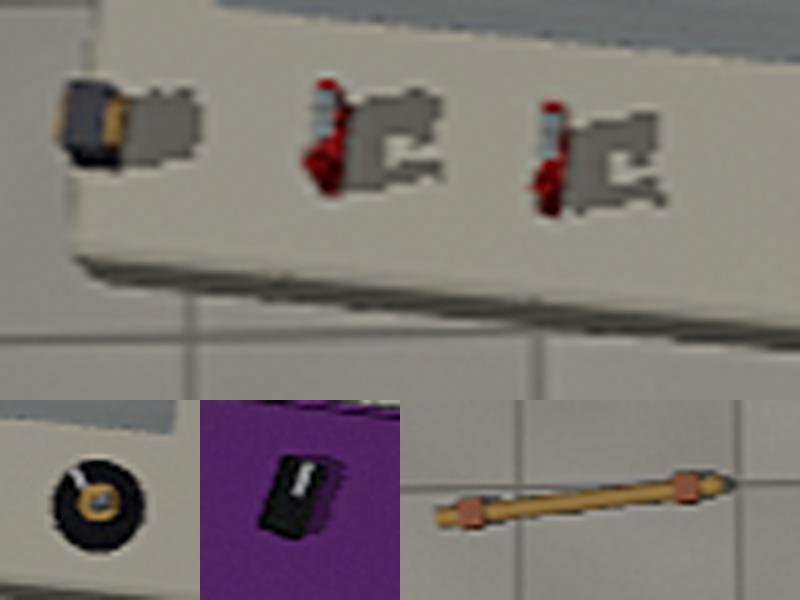

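Run:
```python
from h import *
np.set_printoptions(precision=4,suppress=True)
p,d,i=load('top0')
def ang(a,b): return np.arctan2(*(b-a)[:2][::-1])
n1=w(i,d,254.2,280.6,.018);n2=w(i,d,297.2,275.2,.018)
print('tube',(n1+n2)/2,'len',np.linalg.norm(n1-n2),'y-axis ang',ang(n2,n1))
f1=w(i,d,240+328/8,190+82/8,.13);f2=w(i,d,240+552/8,190+104/8,.13); 
g1=w(i,d,240+326/8,190+190/8,.137);g2=w(i,d,240+550/8,190+213/8,.137)
print('fork rear',f1,f2,'front',g1,g2,'mid',(f1+f2+g1+g2)/4,np.linalg.norm(f1-f2),ang(f2,f1),ang(g2,g1))
s=w(i,d,365,215.4,.1);m=w(i,d,360.6,210.4,.078);print('seat',s,'mark ang',ang(s,m))
k=w(i,d,432.6,289.4,.034);km=w(i,d,436.2,283,.034);print('knob',k,km,'ang',ang(k,km))
# stove deck edges via depth
H,W=d.shape;pts=np.array([w(i,d,u,v) for v in range(120,245) for u in range(240,410)])
q=pts[(abs(pts[:,2]-.075)<.008)]; r=cv2.minAreaRect((q[:,:2]*1000).astype(np.float32));print('stove',r,np.median(q[:,2]))
for n,u,v in(('mortar',169,217),('jar',152,270),('bowl',524,269)):print(n,w(i,d,u,v))
```

```text
tube [0.4628 0.1271 0.018 ] len 0.1280115235910546 y-axis ang 1.678155839020468
fork rear [0.6721 0.0995 0.13  ] [0.6627 0.0209 0.13  ] front [0.6322 0.0997 0.137 ] [0.6226 0.0218 0.137 ] mid [0.6474 0.0605 0.1335] 0.07913131889166419 1.4513038823949806 1.447569550385781
seat [ 0.6299 -0.1367  0.1   ] mark ang 0.5258098303584173
knob [ 0.4201 -0.3308  0.034 ] [ 0.4385 -0.3421  0.034 ] ang -0.5492986041256513
stove ((746.0909423828125, -21.32452392578125), (419.6329040527344, 301.521240234375), 83.32051849365234) 0.07605078886853678
mortar [0.6508 0.4465 0.0235]
jar [0.4852 0.4686 0.0977]
bowl [ 0.4762 -0.605   0.0157]
```

```bash
cat >> h.py <<'E'
def plan(x,y,z,ang):
    """print shift mm + turn for tool down with closing line at world angle ang (mod pi)"""
    o=env.get_obs(); T=R.from_rotvec(o['eef_rot']); best=None
    for k in (0,1):
        a=ang+k*np.pi; Y=np.array([np.cos(a),np.sin(a),0]); Z=np.array([0,0,-1.]); X=np.cross(Y,Z)
        rv=(T.inv()*R.from_matrix(np.c_[X,Y,Z])).as_rotvec()
        if best is None or np.linalg.norm(rv)<np.linalg.norm(best): best=rv
    s=T.inv().apply(np.array([x,y,z])-o['ee_pos'])*1000
    print('shift',s.round(1),'turn',best.round(4),'q',o['joint_positions'].round(2),'tool y ang',np.arctan2(*T.as_matrix()[:2,1][::-1]).round(4))
E
python3 - <<'E'
from h import *
o=env.get_obs();i=viewer.camera_info('wrist');M=R.from_rotvec(i['rvec']).as_matrix();c=-M.T@i['tvec'];T=R.from_rotvec(o['eef_rot'])
print('cam in tool',T.inv().apply(c-o['ee_pos']),'axes in tool',T.inv().as_matrix()@M.T)
plan(.463,.127,.16,.107)
E
```

```text
cam in tool [ 0.08447191 -0.00097715 -0.14506872] axes in tool [[ 2.53958575e-05 -9.46822181e-01 -3.21757296e-01]
 [ 9.99999271e-01  4.12386127e-04 -1.13458342e-03]
 [ 1.20693699e-03 -3.21757033e-01  9.46821501e-01]]
shift [-411.5 -302.2   78.5] turn [-1.00e-03  4.00e-04  1.19e+00] q [ 1.08  0.38  1.3   0.    1.46 -0.22] tool y ang 1.297
```

Emit:
jog_arm(targets="-45 -33 8 0 0 0.13 0; -90 -66 16 0 0 0.26 0; -135 -99 24 0 0 0.39 0; -180 -132 32 0 0 0.52 0; -225 -165 40 0 0 0.65 0; -270 -198 48 0 0 0.78 0; -315 -231 56 0 0 0.91 0; -360 -264 65 0 0 1.04 0; -400 -293 75 0 0 1.15 0; -411 -302 78 0 0 1.19 0")

```text
t: 1.15
ee_pos: [0.4541, 0.1382, 0.1634]
eef_rot: [2.104, 2.333, 0.0]
contact_force: [-0.7, 1.6, -0.1]
opening: 0.0881
grip_force: 0.0
```

Run:
```python
from h import *
np.set_printoptions(precision=4,suppress=True)
plan(.463,.127,.003,.107)
p,d,i=save('w1','wrist')
```

```text
shift [-12.1   7.7 160.4] turn [ 0.0002 -0.0001 -0.0039] q [ 0.05  0.33  1.62  0.    1.19 -0.06] tool y ang 0.1031
```

View pics/w1.png

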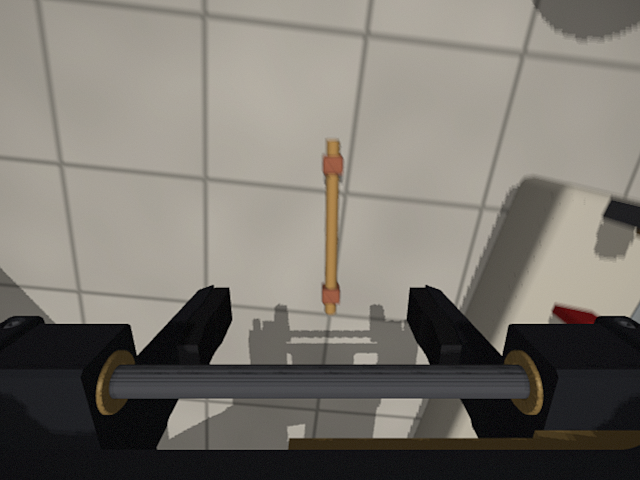

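The wrist view shows the tube's nuts at (333,164) and (331,294), so the tube lies nearly square to the finger closing line.

Run:
```python
from h import *
np.set_printoptions(precision=4,suppress=True)
p,d,i=load('w1')
a=w(i,d,333,162,.018);b=w(i,d,331,292,.018);c=(a+b)/2;an=np.arctan2(*(b-a)[:2][::-1]);print(a,b,c,np.linalg.norm(a-b),an)
plan(c[0],c[1],.003,an+np.pi/2)
```

```text
[0.4597 0.1923 0.018 ] [0.4722 0.0683 0.018 ] [0.466  0.1303 0.018 ] 0.12466138802471008 -1.4698653397118477
shift [ -3.6   7.6 159. ] turn [ 0.0005  0.0021 -0.0026] q [ 0.04  0.33  1.62 -0.    1.19 -0.06] tool y ang 0.0984
```

Emit:
jog_arm(targets="-2 4 30 0 0 0 0; -4 8 70 0 0 0 0; -4 8 110 0 0 0 0; -4 8 140 0 0 0 0; -4 8 156 0 0 0 0; -4 8 159 0 0 0 0; -4 8 159 0 0 0 0; -4 8 159 0 0 0 255; -4 8 159 0 0 0 255; -4 8 159 0 0 0 255")

```text
t: 2.2
ee_pos: [0.4619, 0.137, 0.0054]
eef_rot: [2.099, 2.336, 0.002]
contact_force: [-0.6, -0.3, 0.7]
opening: 0.0663
grip_force: 0.0
```

Emit:
jog_arm(targets="0 0 0 0 0 0 255; 0 0 0 0 0 0 255; 0 0 0 0 0 0 255; 0 0 -20 0 0 0 255; 0 0 -60 0 0 0 255; 0 0 -105 0 0 0 255; 0 0 -150 0 0 0 255; 0 0 -180 0 0 0 255; 0 0 -200 0 0 0 255; 0 0 -200 0 0 0 255")

```text
t: 3.2
ee_pos: [0.4624, 0.1371, 0.207]
eef_rot: [2.097, 2.334, 0.006]
contact_force: [0.3, -0.2, -0.3]
opening: 0.0003
grip_force: 0.0
```

Run:
```python
from h import *
o=env.get_obs();print(o['ee_pos'],o['opening'],o['grip_force'],o['contact_force'])
plan(.647-.06*.99,.0605+.06*.117,.215,-.118)
```

```text
[0.46240234 0.13707194 0.20702144] 0.0003463913810698719 0.0 [ 0.2719607  -0.1998403  -0.29599837]
shift [-82.5 117.1  -7.3] turn [ 0.0053 -0.0003  0.2251] q [ 0.04  0.29  1.54  0.    1.31 -0.07] tool y ang 0.1071
```

The fingers were still closing when I lifted, so the grasp missed. I'll look again and open them.

Run:
```python
from h import *
p,d,i=save('w2','wrist')
```

```text
(no output)
```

View pics/w2.png

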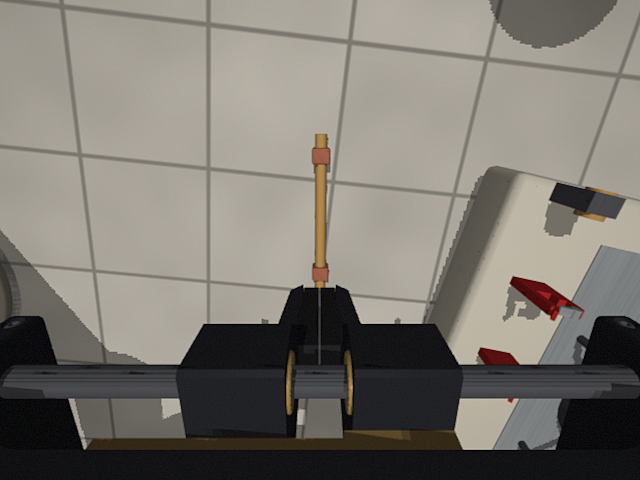

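The tube is undisturbed, with its nuts at (320.5,156) and (320,273).

Run:
```python
from h import *
np.set_printoptions(precision=4,suppress=True)
p,d,i=load('w2')
a=w(i,d,320.5,155,.018);b=w(i,d,320,271.5,.018);c=(a+b)/2;an=np.arctan2(*(b-a)[:2][::-1]);print(a,b,c,np.linalg.norm(a-b),an)
plan(c[0],c[1],.003,an+np.pi/2)
```

```text
[0.458  0.1922 0.018 ] [0.471 0.068 0.018] [0.4645 0.1301 0.018 ] 0.1248829111835818 -1.4666812862157719
shift [ -7.1   1.7 202.1] turn [0.0019 0.0001 0.0029] q [ 0.04  0.29  1.54  0.    1.31 -0.07] tool y ang 0.107
```

Emit:
jog_arm(targets="-7 2 40 0 0 0 100; -7 2 80 0 0 0 100; -7 2 120 0 0 0 100; -7 2 150 0 0 0 100; -7 2 175 0 0 0 100; -7 2 192 0 0 0 100; -7 2 201 0 0 0 100; -7 2 202 0 0 0 100; -7 2 202 0 0 0 255; -7 2 202 0 0 0 255")

```text
t: 4.25
ee_pos: [0.4645, 0.1303, 0.003]
eef_rot: [2.099, 2.337, 0.001]
contact_force: [-0.4, -0.4, 0.1]
opening: 0.0398
grip_force: 0.0
```

Emit:
jog_arm(targets="0 0 0 0 0 0 255; 0 0 0 0 0 0 255; 0 0 0 0 0 0 255; 0 0 0 0 0 0 255; 0 0 0 0 0 0 255; 0 0 0 0 0 0 255; 0 0 -30 0 0 0 255; 0 0 -70 0 0 0 255; 0 0 -110 0 0 0 255; 0 0 -150 0 0 0 255")

```text
t: 5.25
ee_pos: [0.4637, 0.1302, 0.1541]
eef_rot: [-2.099, -2.337, 0.001]
contact_force: [0.5, -0.5, -0.6]
opening: 0.0107
grip_force: 30.0
```

Run:
```python
from h import *
o=env.get_obs();print(o['ee_pos'],o['opening'],o['grip_force'],o['contact_force'])
plan(.647-.06*.99,.0605+.06*.117,.215,-.118)
```

```text
[0.463742   0.13023077 0.15405256] 0.010737903004445283 29.99866873025894 [ 0.49927489 -0.45287144 -0.55465854]
shift [-75.6 116.4 -61.1] turn [-0.0009  0.      0.225 ] q [ 0.03  0.35  1.62  0.    1.17 -0.08] tool y ang 0.107
```

Emit:
jog_arm(targets="-15 13 -20 0 0 0 255; -32 28 -40 0 0 0.05 255; -50 44 -55 0 0 0.1 255; -68 60 -61 0 0 0.15 255; -86 76 -61 0 0 0.2 255; -104 92 -61 0 0 0.225 255; -120 106 -61 0 0 0.225 255; -130 114 -61 0 0 0.225 255; -134 118 -61 0 0 0.225 255; -134 118 -61 0 0 0.225 255")

```text
t: 6.25
ee_pos: [0.5959, 0.0096, 0.2133]
eef_rot: [-2.348, -2.086, 0.001]
contact_force: [-0.1, -0.5, -1.0]
opening: 0.0113
grip_force: 30.0
```

Run:
```python
from h import *
o=env.get_obs();print(o['ee_pos'],o['opening'],o['grip_force'],o['contact_force'])
save('w3','wrist'); print(env.get_obs()['ee_pos'])
```

```text
[0.59585481 0.00955912 0.2133135 ] 0.011312536271061328 29.99819129705429 [-0.07740684 -0.52580854 -0.9748415 ]
[0.5955327  0.00998822 0.21350201]
```

View pics/w3.png

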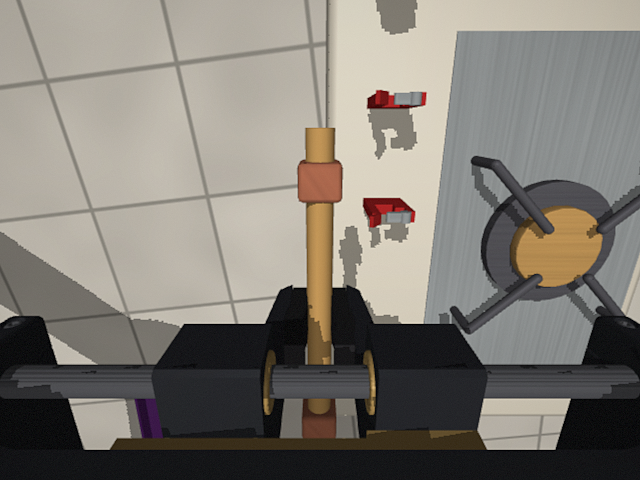

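Run:
```python
from h import *
np.set_printoptions(precision=4,suppress=True)
p,d,i=load('w3')
cv2.imwrite('pics/m3.png',cv2.resize(p[80:240,350:450,::-1],(500,800)[:2],interpolation=cv2.INTER_CUBIC)[:600*0+800])
cv2.imwrite('pics/m3.png',np.hstack([cv2.resize(p[85:125,355:435,::-1],(400,200),interpolation=cv2.INTER_CUBIC),cv2.resize(p[190:230,355:435,::-1],(400,200),interpolation=cv2.INTER_CUBIC)]))
for v in (135,150,215,240,260,275): print(v,w(i,d,319,v))
```

```text
135 [0.6046 0.0886 0.226 ]
150 [0.604  0.083  0.2241]
215 [0.6009 0.0568 0.2241]
240 [0.5996 0.0462 0.2251]
260 [0.5985 0.0368 0.2245]
275 [0.5976 0.0295 0.2241]
```

View pics/m3.png

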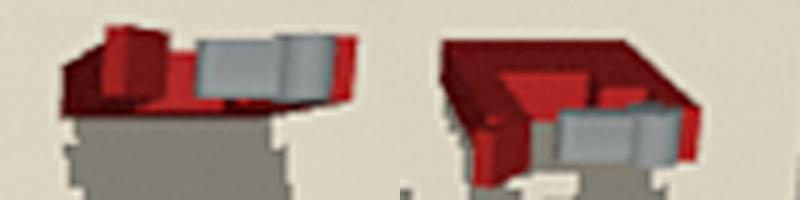

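Run:
```python
from h import *
np.set_printoptions(precision=4,suppress=True)
p,d,i=load('w3')
for n,u,v in(('Ltip',394.6,99),('Lbar',416,98.5),('Rtip',386.8,217),('Rbar',406.8,217)):
    print(n,w(i,d,u,v,.126),w(i,d,u+2,v))
L=(w(i,d,394.6,99,.126),w(i,d,416,98.5,.126));Rr=(w(i,d,386.8,217,.126),w(i,d,406.8,217,.126))
t=(L[0]+Rr[0])/2;b=(L[1]+Rr[1])/2;X=np.array([np.cos(-.117),np.sin(-.117),0])
print('from tip',t+.002*X,'from bar',b-.012*X, 'len',(b-t)@X,'ang',np.arctan2(*(L[0]-Rr[0])[:2][::-1]))
```

```text
Ltip [0.6554 0.1022 0.126 ] [0.6568 0.1021 0.1255]
Lbar [0.6692 0.1009 0.126 ] [0.6698 0.1006 0.1283]
Rtip [0.6462 0.0238 0.126 ] [0.6479 0.0232 0.1247]
Rbar [0.6606 0.0221 0.126 ] [0.6618 0.0222 0.1269]
from tip [0.6528 0.0628 0.126 ] from bar [0.653  0.0629 0.126 ] len 0.014143393458862705 ang 1.4545335106929642
```

Run:
```python
from h import *
np.set_printoptions(precision=4,suppress=True)
p,d,i=load('top0')
print((w(i,d,280.6,206.9,.126)+w(i,d,308.9,209.4,.126))/2+[.002,0,0])
plan(.6525,.063,.165,-.117)
```

```text
[0.6516 0.0614 0.126 ]
shift [59.3 50.4 48.5] turn [-0.0007 -0.0002 -0.0008] q [-0.18  0.48  1.21  0.    1.45 -0.06] tool y ang -0.1178
```

Emit:
jog_arm(targets="20 15 0 0 0 0 255; 40 30 10 0 0 0 255; 55 45 20 0 0 0 255; 59 50 30 0 0 0 255; 59 50 40 0 0 0 255; 59 50 48 0 0 0 255; 59 50 48 0 0 0 255; 59 50 48 0 0 0 255; 59 50 48 0 0 0 255; 59 50 48 0 0 0 255")

```text
t: 7.3
ee_pos: [0.6526, 0.0621, 0.1663]
eef_rot: [2.348, 2.086, 0.001]
contact_force: [0.3, -0.7, -1.5]
opening: 0.011
grip_force: 30.0
```

Run:
```python
from h import *
plan(.6525,.063,.101,-.117)
```

```text
shift [ 0.9 -0.2 65.3] turn [ 0.001  -0.     -0.0013] q [-0.09  0.62  1.09 -0.    1.43  0.03] tool y ang -0.1183
```

Emit:
jog_arm(targets="0 0 10 0 0 0 255; 0 0 20 0 0 0 255; 0 0 26 0 0 0 255; 0 0 32 0 0 0 255; 0 0 38 0 0 0 255; 0 0 44 0 0 0 255; 0 0 50 0 0 0 255; 0 0 56 0 0 0 255; 0 0 60 0 0 0 255; 0 0 60 0 0 0 255")

```text
t: 8.3
ee_pos: [0.6521, 0.0624, 0.1047]
eef_rot: [-2.348, -2.086, 0.002]
contact_force: [-0.0, -0.4, -3.5]
opening: 0.011
grip_force: 30.0
```

Emit:
jog_arm(targets="0 0 2 0 0 0 255; 0 0 3 0 0 0 255; 0 0 4 0 0 0 255; 0 0 5 0 0 0 255; 0 0 6 0 0 0 255; 0 0 6 0 0 0 255; 0 0 6 0 0 0 255; 0 0 6 0 0 0 190; 0 0 6 0 0 0 190; 0 0 6 0 0 0 190")

```text
t: 9.3
ee_pos: [0.6525, 0.0623, 0.0995]
eef_rot: [-2.349, -2.087, 0.0]
contact_force: [0.5, 0.2, 0.4]
opening: 0.0226
grip_force: 0.0
```

Run:
```python
from h import *
np.set_printoptions(precision=4,suppress=True)
o=env.get_obs();print(o['ee_pos'],o['opening'],o['grip_force'],o['contact_force'],o['joint_positions'])
save('w4','wrist')
```

```text
[0.6525 0.0623 0.0995] 0.022619512484995868 0.0 [0.4708 0.2237 0.3524] [-0.085   0.6798  1.1783  0.      1.2835  0.033 ]
```

View pics/w4.png

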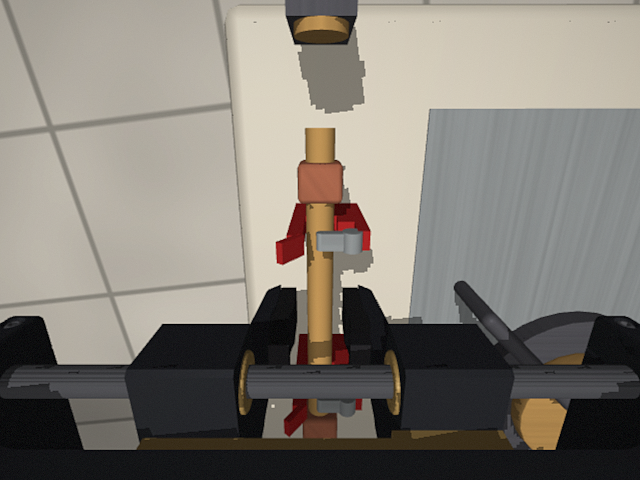

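The tube is in the slots, and both jaws, at (340,241) and (340,407), are back over it. I'll check its height and plan the move to the knob.

Run:
```python
from h import *
np.set_printoptions(precision=4,suppress=True)
p,d,i=load('w4')
for v in (140,150,215,225,260,290): print(v,w(i,d,319,v))
plan(.6525,.063,.24,-.117)
plan(.42,-.37,.2,1.022)
```

```text
140 [0.6611 0.1395 0.113 ]
150 [0.6606 0.1358 0.1118]
215 [0.6576 0.1103 0.1132]
225 [0.6571 0.1059 0.1124]
260 [0.6553 0.0905 0.1131]
290 [0.6535 0.076  0.1126]
shift [   0.7   -0.1 -140.5] turn [-0.0002 -0.     -0.001 ] q [-0.09  0.68  1.18  0.    1.28  0.03] tool y ang -0.118
shift [-456.7 -180.  -100.5] turn [-0.0001 -0.0001 -1.14  ] q [-0.09  0.68  1.18  0.    1.28  0.03] tool y ang -0.118
```

Emit:
jog_arm(targets="0 0 -15 0 0 0 190; 0 0 -45 0 0 0 190; 0 0 -90 0 0 0 190; -20 0 -120 0 0 0 120; -65 0 -120 0 0 0 120; -110 0 -120 0 0 0 120; -155 0 -120 0 0 0 120; -200 0 -120 0 0 0 120; -240 1 -120 0 0 0 120; -261 1 -120 0 0 0 120")

```text
t: 10.35
ee_pos: [0.6221, -0.2003, 0.2193]
eef_rot: [2.351, 2.083, -0.001]
contact_force: [0.1, 0.5, 0.1]
opening: 0.0466
grip_force: 0.0
```

Run:
```python
from h import *
viewer.read_camera('wrist')
p,d,i=save('w5','wrist'); print(env.get_obs()['ee_pos'])
c=px(i,(.63,-.137,.1)).round().astype(int);print(c)
cv2.imwrite('pics/m5.png',cv2.resize(p[max(c[1]-60,0):c[1]+60,c[0]-80:c[0]+80,::-1],None,fx=5,fy=5,interpolation=cv2.INTER_CUBIC))
```

```text
[ 0.62223541 -0.19984186  0.21913806]
[320 149]
```

View pics/m5.png

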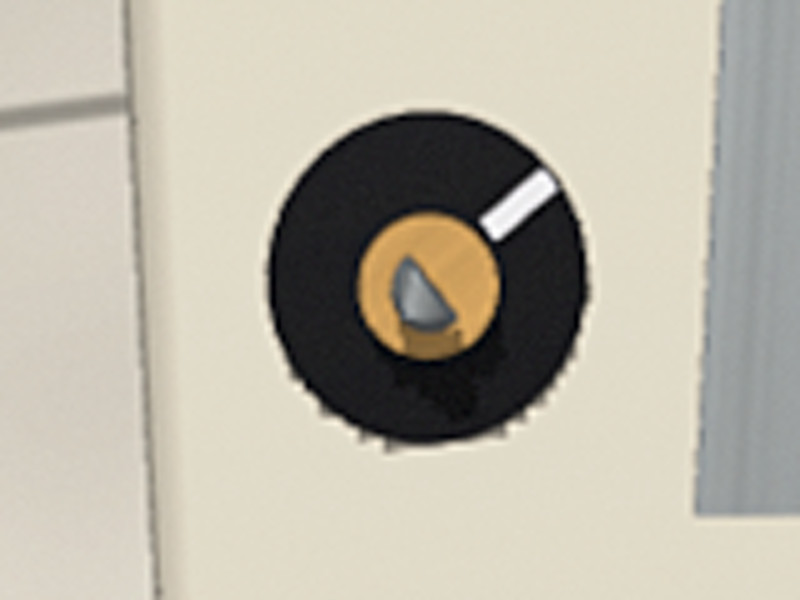

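Run:
```python
from h import *
np.set_printoptions(precision=4,suppress=True)
p,d,i=load('w5')
g=lambda x,y,z=None:w(i,d,240+x/5-.4,89+y/5-.4,z)
D=g(428,276,.078);C=g(429,286,.091);a=g(490,232,.078);b=g(550,181,.078)
an=lambda a,b:np.arctan2(*(b-a)[:2][::-1])
print('dial',D,'collar',C,'mark',a,b,an(a,b),an(D,b),an(D,a),'diam',np.linalg.norm(g(268,276,.078)-g(588,276,.078)),'zs',g(380,330)[2],g(460,240)[2],g(300,276)[2])
f1=g(407,257,.104);f2=g(456,318,.104);print('flat dir',an(f2,f1)-np.pi/2)
# knob view pose: closing 1.022, TCP offset so the knob is 50 mm ahead along tool x
yaw=1.022;X=np.array([-np.sin(yaw),np.cos(yaw)]);k=np.array([.4201,-.3308])-.05*X;print(k);plan(k[0],k[1],.16,yaw)
```

```text
dial [ 0.6346 -0.1352  0.078 ] collar [ 0.6344 -0.136   0.091 ] mark [ 0.6455 -0.1295  0.078 ] [ 0.6561 -0.1228  0.078 ] 0.5669281253428746 0.5233402550321401 0.47917529144863685 diam 0.053135928695681976 zs 0.09069839910457322 0.09120097715307174 0.07834442842817513
flat dir 0.5755510500235639
[ 0.4628 -0.3569]
shift [-175.2 -139.2   59.2] turn [-0.0005 -0.0001 -1.1438] q [-0.49  0.58  1.01 -0.    1.55 -0.37] tool y ang -0.1218
```

Emit:
jog_arm(targets="-20 -15 0 0 0 -0.12 120; -40 -31 5 0 0 -0.24 120; -60 -47 10 0 0 -0.36 120; -80 -63 20 0 0 -0.48 120; -100 -79 30 0 0 -0.6 120; -120 -95 40 0 0 -0.72 120; -140 -111 50 0 0 -0.84 120; -160 -127 59 0 0 -0.96 120; -175 -139 59 0 0 -1.08 120; -175 -139 59 0 0 -1.14 120")

```text
t: 11.45
ee_pos: [0.4633, -0.3548, 0.1604]
eef_rot: [-0.847, -3.025, -0.0]
contact_force: [-0.1, 0.0, 0.9]
opening: 0.0466
grip_force: 0.0
```

Run:
```python
from h import *
viewer.read_camera('wrist')
p,d,i=save('w6','wrist'); print(env.get_obs()['ee_pos'])
c=px(i,(.42,-.331,.034)).round().astype(int);print(c)
cv2.imwrite('pics/m6.png',cv2.resize(p[max(c[1]-60,0):max(c[1],60)+60,c[0]-80:c[0]+80,::-1],None,fx=5,fy=5,interpolation=cv2.INTER_CUBIC))
```

```text
[ 0.46437537 -0.35376146  0.16071812]
[317 170]
```

View pics/m6.png

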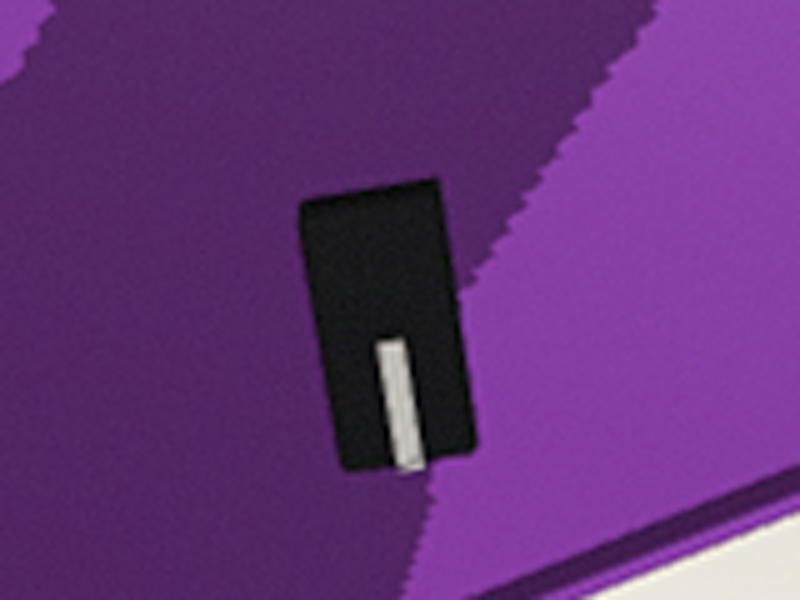

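Run:
```python
from h import *
np.set_printoptions(precision=4,suppress=True)
p,d,i=load('w6')
g=lambda x,y,z=.034:w(i,d,237+x/5-.4,110+y/5-.4,z)
c=[g(*q) for q in((300,203),(438,180),(478,450),(343,472))]
n=np.linalg.norm
print(n(c[0]-c[1]),n(c[1]-c[2]),g(390,250,None)[2])
K=sum(c)/4; f=(c[2]+c[3])/2-(c[0]+c[1])/2; a=np.arctan2(f[1],f[0]); m=g(410,470)-g(390,342); print(K,'ang',a,np.arctan2(m[1],m[0]))
plan(K[0],K[1],.010,a+np.pi/2)
```

```text
0.02215483591620664 0.04386988036128245 0.03180021497409047
[ 0.4225 -0.3348  0.034 ] ang -0.39401328452861306 -0.3921830429202051
shift [ 45.6  -5.7 150.7] turn [ 0.0003  0.     -0.1542] q [-0.85  0.5   1.33  0.    1.31 -1.88] tool y ang 1.0226
```

Emit:
jog_arm(targets="15 -2 20 0 0 -0.05 120; 30 -4 50 0 0 -0.1 120; 45 -6 80 0 0 -0.154 120; 46 -6 110 0 0 -0.154 120; 46 -6 130 0 0 -0.154 120; 46 -6 143 0 0 -0.154 120; 46 -6 148 0 0 -0.154 120; 46 -6 149 0 0 -0.154 120; 46 -6 149 0 0 -0.154 120; 46 -6 149 0 0 -0.154 255")

```text
t: 12.55
ee_pos: [0.4222, -0.3357, 0.0124]
eef_rot: [0.616, 3.079, -0.001]
contact_force: [-1.2, -0.2, 0.3]
opening: 0.0408
grip_force: 0.0
```

Emit:
jog_arm(targets="0 0 0 0 0 0 255; 0 0 0 0 0 0 255; 0 0 0 0 0 0 255; 0 0 0 0 0 0 255; 0 0 0 0 0 0 255; 0 0 -20 0 0 0 255; 0 0 -60 0 0 0 255; 0 0 -100 0 0 0 255; 0 0 -140 0 0 0 255; 0 0 -170 0 0 0 255")

```text
t: 13.55
ee_pos: [0.4218, -0.3357, 0.184]
eef_rot: [0.616, 3.079, -0.002]
contact_force: [-0.1, 0.1, -0.9]
opening: 0.0235
grip_force: 30.0
```

Run:
```python
from h import *
np.set_printoptions(precision=4,suppress=True)
print(env.get_obs()['ee_pos'],env.get_obs()['opening'],env.get_obs()['grip_force'])
plan(.6345,-.1356,.17,.545+np.pi/2)
i=viewer.camera_info('wrist')
```

```text
[ 0.4218 -0.3357  0.184 ] 0.023491230804049447 30.000006118789315
shift [-119.3  266.5   13.9] turn [-0.0016  0.001  -0.9399] q [-0.89  0.41  1.42 -0.    1.31 -2.07] tool y ang 1.1759
```

Emit:
jog_arm(targets="-12 27 0 0 0 -0.1 255; -26 58 0 0 0 -0.2 255; -42 94 0 0 0 -0.3 255; -58 130 0 0 0 -0.42 255; -74 166 0 0 0 -0.54 255; -90 202 0 0 0 -0.66 255; -104 232 5 0 0 -0.78 255; -114 254 10 0 0 -0.88 255; -119 266 14 0 0 -0.94 255; -119 266 14 0 0 -0.94 255")

```text
t: 14.55
ee_pos: [0.6343, -0.1344, 0.1663]
eef_rot: [0.849, -3.023, -0.002]
contact_force: [-0.2, -0.6, -0.2]
opening: 0.0238
grip_force: 30.0
```

Emit:
jog_arm(targets="0 0 0 0 0 0 255; 0 0 0 0 0 0 255; 0 0 0 0 0 0 255; 0 0 10 0 0 0 255; 0 0 20 0 0 0 255; 0 0 30 0 0 0 255; 0 0 38 0 0 0 255; 0 0 42 0 0 0 255; 0 0 42 0 0 0 255; 0 0 42 0 0 0 255")

```text
t: 15.55
ee_pos: [0.6341, -0.1358, 0.1259]
eef_rot: [-0.846, 3.025, -0.0]
contact_force: [-0.5, 0.3, -1.2]
opening: 0.0235
grip_force: 30.0
```

Run:
```python
from h import *
np.set_printoptions(precision=4,suppress=True)
print(env.get_obs()['ee_pos'],env.get_obs()['contact_force'],env.get_obs()['wrist_torque'])
plan(.6345,-.1356,.115,.545+np.pi/2)
p,d,i=save('w7','wrist'); p2,d2,i2=save('s7','scene')
c=px(i2,(.6345,-.1356,.1)).round().astype(int)
cv2.imwrite('pics/m7.png',np.hstack([p[180:480,170:470,::-1],cv2.resize(p2[c[1]-30:c[1]+30,c[0]-40:c[0]+40,::-1],(400,300),interpolation=cv2.INTER_CUBIC)]))
```

```text
[ 0.6341 -0.1358  0.1259] [-0.4647  0.3002 -1.2003] [ 0.0558 -0.0009 -0.0274]
shift [-0.5 -0.1 10.9] turn [-0.0004  0.0002  0.0003] q [-0.39  0.64  1.17 -0.    1.33 -2.51] tool y ang 2.1161
```

View pics/m7.png

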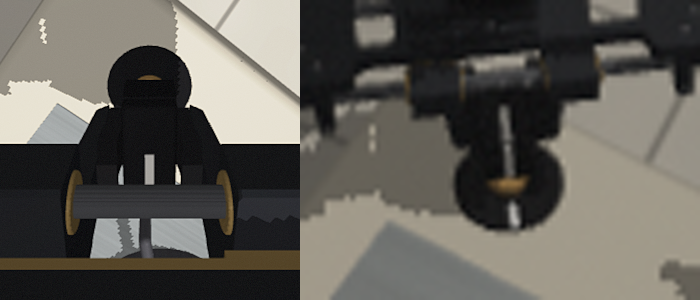

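The knob's white line at (149,168) in the left half lines up with the dial, and the scene view on the right shows line to line. I'll descend.

Emit:
jog_arm(targets="0 0 4 0 0 0 255; 0 0 8 0 0 0 255; 0 0 10 0 0 0 255; 0 0 11 0 0 0 255; 0 0 12 0 0 0 255; 0 0 13 0 0 0 255; 0 0 14 0 0 0 255; 0 0 14 0 0 0 255; 0 0 14 0 0 0 255; 0 0 14 0 0 0 255")

```text
t: 16.65
ee_pos: [0.6339, -0.1358, 0.1118]
eef_rot: [-0.846, 3.025, -0.0]
contact_force: [0.1, -0.5, -0.6]
opening: 0.0239
grip_force: 30.0
```

No contact force yet, and the bore is going over the tapered tip. I'll go on down.

Emit:
jog_arm(targets="0 0 1 0 0 0 255; 0 0 2 0 0 0 255; 0 0 3 0 0 0 255; 0 0 4 0 0 0 255; 0 0 5 0 0 0 255; 0 0 6 0 0 0 255; 0 0 7 0 0 0 255; 0 0 8 0 0 0 255; 0 0 8 0 0 0 255; 0 0 8 0 0 0 255")

```text
t: 17.65
ee_pos: [0.6339, -0.1358, 0.1037]
eef_rot: [0.846, -3.026, -0.0]
contact_force: [-0.5, 0.6, 1.1]
opening: 0.0237
grip_force: 30.0
```

Emit:
jog_arm(targets="0 0 1 0 0 0 255; 0 0 2 0 0 0 255; 0 0 3 0 0 0 255; 0 0 4 0 0 0 255; 0 0 5 0 0 0 255; 0 0 5 0 0 0 255; 0 0 5 0 0 0 255; 0 0 5 0 0 0 255; 0 0 5 0 0 0 255; 0 0 5 0 0 0 255")

```text
t: 18.65
ee_pos: [0.6339, -0.1358, 0.0988]
eef_rot: [-0.846, 3.025, -0.0]
contact_force: [-1.5, 0.3, 3.3]
opening: 0.0238
grip_force: 30.0
```

Emit:
jog_arm(targets="0 0 1 0 0 0 255; 0 0 2 0 0 0 255; 0 0 3 0 0 0 255; 0 0 4 0 0 0 255; 0 0 5 0 0 0 255; 0 0 6 0 0 0 255; 0 0 6 0 0 0 255; 0 0 6 0 0 0 255; 0 0 6 0 0 0 255; 0 0 6 0 0 0 255")

```text
t: 19.65
ee_pos: [0.634, -0.1358, 0.0934]
eef_rot: [-0.846, 3.025, -0.001]
contact_force: [-3.6, 1.4, 8.9]
opening: 0.0236
grip_force: 30.0
```

Emit:
jog_arm(targets="0 0 1 0 0 0 255; 0 0 1 0 0 0 255; 0 0 2 0 0 0 255; 0 0 2 0 0 0 255; 0 0 2 0 0 0 255; 0 0 2 0 0 0 255; 0 0 2 0 0 0 255; 0 0 2 0 0 0 255; 0 0 2 0 0 0 255; 0 0 2 0 0 0 255")

```text
t: 20.65
ee_pos: [0.6341, -0.1358, 0.0928]
eef_rot: [-0.846, 3.024, -0.002]
contact_force: [-6.8, 2.2, 18.0]
opening: 0.0237
grip_force: 30.0
```

Run:
```python
from h import *
np.set_printoptions(precision=4,suppress=True)
o=env.get_obs();print(o['ee_pos'],o['contact_force'],o['wrist_torque'],o['grip_force'])
p,d,i=load('w4'); p2,d2,i2=save('s8','scene');pt,dt,it=save('t8','top')
crop=lambda p,i,P:(lambda c:cv2.resize(p[c[1]-30:c[1]+30,c[0]-40:c[0]+40,::-1],(400,300),interpolation=cv2.INTER_CUBIC))(px(i,P).round().astype(int))
cv2.imwrite('pics/m8.png',np.hstack([crop(p2,i2,(.6345,-.1356,.1)),crop(p2,i2,(.6525,.063,.11))]))
```

```text
[ 0.6341 -0.1358  0.0928] [-6.7775  2.2465 17.9934] [0.448  1.2194 0.0123] 30.00296887010336
```

View pics/m8.png

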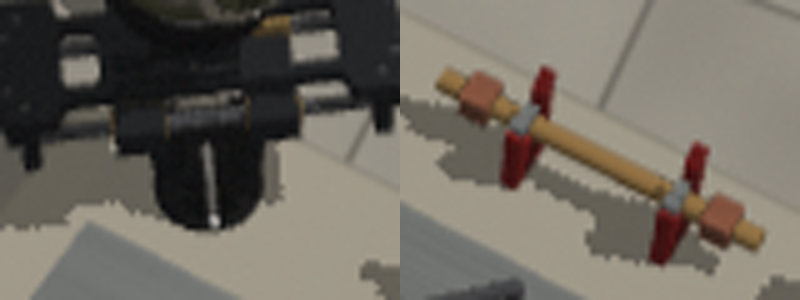

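The force rose to 18 N with the TCP stopped at z = 0.0928, so the stem is bottomed with the white lines in line. The tube is still under both jaws, so I'll hand in.

```bash
python3 -c "
from h import *
print(workorder.sign_off())"
```

```text
the job is handed in; nothing more can be done
None
```

I handed the job in at about 21 s of robot time: the tube is home under both jaws, and the knob is on the D-shaft with its line matched, still gripped and pressed to the stop at 18 N; the sign-off returned no verdict.

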